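# Fit the return spring on a swing clamp of the screwdriving fixture

### The arm

A 7-joint arm with a two-finger parallel gripper is mounted at the origin on the work surface. World frame = base frame: x ahead of the robot, y to its left, z up, the work surface at z = 0. Lengths are in m, angles in rad, forces in N, time in s.
With the tool pointing down it reaches from about 0.35 to 0.9 m from the base axis. Payload 8.1 kg.
Tool frame: the origin (TCP) lies at the very end of the fingers, on their centre line; the grasp point (between the pads) lies 19 mm behind it (arm.tcp_to_grasp is the z of the grasp point in the tool frame, in m); z points along the fingers, y is the line along which they close (so a half turn about z gives the same grasp; the last joint's range is limited). The gripper opens to 92 mm and grips with 3 to 60 N. Pads are 19 mm wide; open, the fingers measure 130 mm over their backs; the gripper's body (75 mm by 190 mm) begins 47 mm behind the grasp point.
Start: joints at [1.23, 0.434, 0.025, 1.573, -0.012, 1.134, -0.075], TCP at [0.147, -0.607, 0.227] pointing down, gripper open.
Joint ranges: [-2.62, 2.62], [-0.44, 2.09], [-1.27, 1.32], [0.08, 2.57], [-1.32, 4.46], [0.12, 2], [-2.74, 2.74]. Speed limits (rad/s): [2.22, 2.22, 3.01, 3.01, 3.14, 3.14, 3.14].

### API

Orientations are given as a rotation vector (axis times angle).
In Python, from cell import readout, vision, sign_off, arm gives the robot as it stands. The module is installed in compiled form; this text tells all that it offers.
- The arm moves only by the shell command python3 -m creep 'ROWS' [FORCE]. ROWS is JSON, a list of rows, each a list of 5 numbers: the shift along the tool's x, y, z in units of 4 cm (1.0 is 4 cm), then the turn about the tool's z in units of 4 degrees (1.0 is 4 degrees), then the opening, from 0 (shut) to 1 (fully open). A call has 1 to 12 rows; each row shifts and turns the commanded pose from where the row before left it, along the tool's axes as they then stand; what a row does not reach is not made up. A row lasts 1/8 s, in which the tool goes at most 62.5 mm and 10.7 degrees, less where a joint would pass 70% of its speed; a pose out of reach is approached as far as the arm can. A call with a number of a shift or a turn outside -1 to 1 is refused whole. A call with a gripper value outside its range is refused whole. The fingers move at their own pace and stop on an object; FORCE is the grip in N (left out, the last holds). Time passes only in rows, so rows that do not move let the fingers close. It gives the time, the measured TCP pose, the force, the opening and the grip force at its end, in the units of the state.
- readout.observe(): the state, without advancing time (a new reading comes with each control period).
- vision.get_image(name): name is "side" or "top"; returns a dict with "pixels" (400x640x3 uint8, blue, green, red), "z_map" (400x640 float32, m along the optical axis (not along the pixel's ray), 0 where there is no reading), "camera_matrix" (3x3 intrinsics, pixels), "position" and "rotation" of the camera in the world. Camera axes: x right, y up, looking along -z (the intrinsics and any distortion apply to the point x, -y, -z); pixel columns grow to the right and rows downward; lengths in m; the calibration is good to about 2 mm. A picture is of the moment at which its call begins.
- sign_off(): hands the job in; it is judged then, once.
The state is a dict: "clock": time; "joints": joint angles; "dq": joint speeds; "joint_efforts": joint torques, N m; "position": TCP position; "ee_rot": TCP orientation; "force": force on the tool from outside, world axes, zero at the start; "ft_torque": the same for the moment, N m; "width": opening from 0.0 (shut) to 1.0 (fully open); "gripper_force": force on a finger pad.
Only numpy, scipy, OpenCV 4.12 (cv2) and the standard library are available. Lean on these libraries where they do the work, as an engineer would, in place of code of your own. Each camera call takes 0.05 s, during which the arm holds its last target. There are 200 camera calls.

### The job

One swing clamp on the assembly fixture still has a bare rod. Take its return spring, the short wide one with a straight bar of wire across its lower end, from the black tray and thread it over that rod with the bar running in the rod's slot, twisting it slightly whenever it snags instead of forcing it. Guide it down without letting it drop until it stands fully home on the clamp's seat, let go, and leave the other parts in the tray and on the fixture where they are.

Things in the scene. Friction and masses are not known exactly. Their poses are not given: they have to be found in the camera images.
- return_spring: the spring to fit: bare steel coil spring standing upright in the tray, 60 mm long, 34 mm outside, 26 mm inside diameter, 4 mm wire, 40 to 90 g, too stiff to shorten by hand. A straight 4 mm bar of its wire (the tang) crosses the bore at the lower end, seen from above through the coil. Origin: centre of the lower end; z: up along the axis; x: along the tang
- clamp_post: the swing clamp that lacks spring and arm, fixed on the near side of the fixture plate, at its left or right corner: round aluminium body, 68 mm across at the foot, 48 mm above, a steel seat disc of 44 mm diameter on top, and a bare slotted steel rod of 20 mm diameter standing up from the seat. Origin: centre of the underside; z up; x: along the slot
- post_tip (a point): centre of the rod's upper end (2 mm chamfer), 66 mm above the seat; axes as clamp_post. The rod is split from here down to the seat by a slot 8 mm wide (flared to 12 mm in the top 2 mm) right through it; the tang can go down only in this slot, either way round
- post_seat (a point): centre of the seat's top face, where the spring's lower end comes to rest, 50 mm above the clamp's underside; axes as clamp_post. With the spring home the rod end stands 6 mm out of it
- clamp_b: the other swing clamp on the near side, complete with spring, arm and nut, 145 mm tall and 290 mm from the bare one; its arm reaches over the white module cover. Fixed. Origin: centre of the underside
- fixture: aluminium fixture plate, 340 by 400 mm, top face 25 mm above the bench, holding a black module with a white cover whose top is 112 mm above the bench; the module's near side is 49 mm or more from the bare rod's axis. Fixed. Origin: on the bench under the plate's centre; x points from the near side to the far side
- tray: shallow black plastic kit tray, 140 by 180 mm, rim 14 mm high, floor 4 mm thick. Does not move. Origin: centre of the underside
- slim_spring: another coil spring standing in the tray, 75 mm long but only 22 mm in diameter, without a tang; not wanted, its axis 84 mm from the return spring's. Origin: centre of the lower end, z along its axis
- thrust_washer: steel washer, 34 mm diameter, 4 mm thick, lying in the tray; not wanted. Origin: centre of the underside
- dome_nut: steel cap nut, 23 mm across, 20 mm tall, standing in the tray; not wanted. Origin: centre of the underside
- hex_key: dark L-shaped hex key, 105 by 33 mm, 6 mm thick, lying on the fixture plate between the two near clamps; not wanted. Origin: under its long arm
There are look-alikes about, which are no part of the job. What is shaped like the return_spring but orange or turquoise is not meant.

How it is judged:
On the way:
1. the spring is threaded on the rod end, its tang 15 mm or more down the slot (z of return_spring in the frame of post_tip below -0.015 m and z of return_spring in the frame of post_seat above 0.012 m and horizontal distance between return_spring and post_tip below 0.006 m), for 0.1 s.
At the end, for the whole second after the job is handed in: the return spring stands on the bare clamp's rod with its lower end on the seat (within 3 mm in height, 5 mm sideways), upright within 0.1 rad, at rest and released (z of return_spring in the frame of post_seat between -0.003 and 0.003 m and horizontal distance between return_spring and post_seat below 0.005 m and angle between return_spring's own z axis and vertical below 0.1 rad and linear speed of return_spring below 0.02 m/s); the robot touches nothing.
It fails at once if the spring is forced: pressed on the clamp with more than 80 N (contact force between return_spring and clamp_post above 80 N).
It fails at once if the spring is dropped over the rod (faster than 0.5 m/s there) (horizontal distance between return_spring and post_tip below 0.015 m and linear speed of return_spring above 0.5 m/s).
It fails at once if another part in the tray or the hex key on the fixture is knocked over or shoved more than 30 mm (angle between slim_spring's own z axis and vertical above 0.5 rad or distance of any of slim_spring, thrust_washer, dome_nut, hex_key from where it was at the start of the episode above 0.03 m).
It also fails if it takes over 45 s, if anything falls off the work surface, if the arm or the gripper's body presses on something with over 40 N, if the wrist force passes 120 N, or if a joint passes its speed limit or range.

## Working session

There is one attempt and no reset: what is moved stays moved. The work goes in short steps, Python scripts to look and compute and a shell command to move; the robot and the scene stay as the last step left them, time stands still between calls to the robot, and variables do not carry over. Pictures are saved under pics/ and viewed, at most 10 in all, crops included, and the job is handed in when it is done.

```bash
mkdir -p pics
cat > h.py <<'E'
import numpy as np, cv2
from scipy.spatial.transform import Rotation as R
from cell import readout, vision, arm
def get(n):
    d=vision.get_image(n); d['K']=np.array(d['camera_matrix']); d['p']=np.array(d['position']); 
    r=np.array(d['rotation']); d['R']=r if r.shape==(3,3) else R.from_rotvec(r).as_matrix() if r.size==3 else R.from_quat(r).as_matrix(); return d
def cloud(d):
    h,w=d['z_map'].shape; u,v=np.meshgrid(np.arange(w),np.arange(h)); z=d['z_map']; K=d['K']
    c=np.stack([(u-K[0,2])/K[0,0]*z,-(v-K[1,2])/K[1,1]*z,-z],-1); P=c@d['R'].T+d['p']; P[z==0]=np.nan; return P
def ray(d,u,v,z):
    K=d['K']; r=d['R']@np.array([(u-K[0,2])/K[0,0],-(v-K[1,2])/K[1,1],-1.]); return d['p']+r*(z-d['p'][2])/r[2]
def pix(d,P):
    c=d['R'].T@(np.array(P)-d['p']); K=d['K']; return K[0,2]+K[0,0]*c[0]/-c[2], K[1,2]-K[1,1]*c[1]/-c[2]
E
python3 - <<'E'
from h import *
for n in('top','side'):
    d=get(n); cv2.imwrite(f'pics/{n}0.png',d['pixels']); print(n,d['camera_matrix'],d['position'],d['rotation'],[k for k in d])
    np.savez(f'{n}0.npz',cl=cloud(d))
s=readout.observe(); print(s)
E
```

```text
top [[417.64267574   0.         317.58666906]
 [  0.         417.64267574 200.84875822]
 [  0.           0.           1.        ]] [ 0.3480768  -0.08684849  1.31839506] [ 0.10950304 -0.1091595  -1.56357403] ['pixels', 'z_map', 'camera_matrix', 'position', 'rotation', 'K', 'p', 'R']
side [[378.17675668   0.         326.63198907]
 [  0.         378.17675668 203.03119112]
 [  0.           0.           1.        ]] [ 0.34098086 -0.74471262  0.63086137] [ 0.89479386 -0.13643934 -0.24325755] ['pixels', 'z_map', 'camera_matrix', 'position', 'rotation', 'K', 'p', 'R']
{'clock': 0.1, 'joints': array([ 1.23035032,  0.43515095,  0.02500374,  1.57397406, -0.01158251,
        1.1339847 , -0.07509571]), 'dq': array([ 0.00084767, -0.00131803,  0.00073248, -0.00200892, -0.00048352,
        0.00023104,  0.00016699]), 'joint_efforts': array([ 3.24816385e-03, -6.69121742e+01,  9.88333449e-01, -3.15144217e+01,
       -6.04608818e-02,  3.73795198e-02, -5.78034090e-06]), 'position': array([ 0.14708099, -0.6069992 ,  0.22603766]), 'ee_rot': array([-3.11809278e+00, -3.72437040e-01,  4.93925634e-04]), 'force': array([ 0.71741079, -0.22216537,  0.20716507]), 'ft_torque': array([ 0.00433391, -0.01333084,  0.02233102]), 'gripper_force': 0.0, 'width': 0.998481685965822}
```

View pics/top0.png

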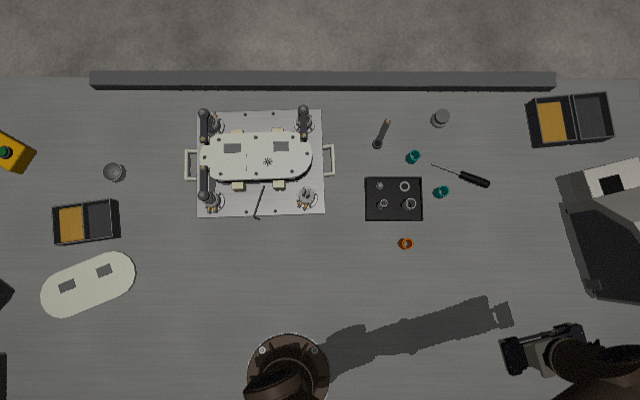

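View pics/side0.png

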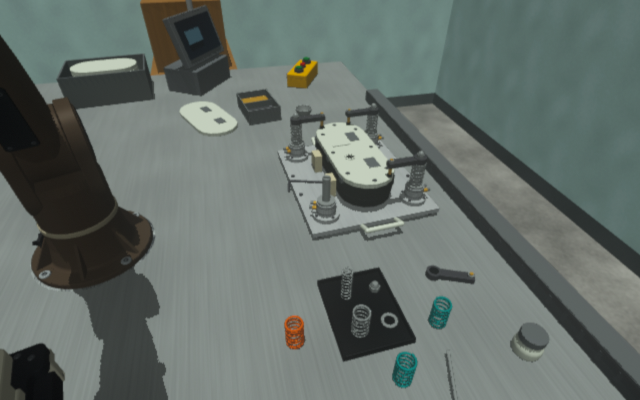

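Bare rod is at top (307,197) / side (327,190). Candidates for the return spring: bare steel, wide, in the tray at top (410,204) / side (361,320); orange at top (405,243); turquoise at top (412,157) and (441,192); slim spring at top (383,204). The bare steel wide one fits. Confirming in enlarged crops.

Run:
```python
from h import *
t=cv2.imread('pics/top0.png'); s=cv2.imread('pics/side0.png')
def crop(im,u,v,w,h,f): return cv2.resize(im[v-h//2:v+h//2,u-w//2:u+w//2],None,fx=f,fy=f,interpolation=cv2.INTER_CUBIC)
a=np.hstack([crop(t,411,203,40,30,10),crop(t,307,197,40,30,10)])
b=np.hstack([crop(s,361,320,80,60,5),crop(s,327,195,80,60,5)])
cv2.imwrite('pics/crop0.png',np.vstack([a,b]))
ct=np.load('top0.npz')['cl']; cs=np.load('side0.npz')['cl']
def st(c,u,v,r,lo,hi):
    q=c[v-r:v+r,u-r:u+r].reshape(-1,3); q=q[(q[:,2]>lo)&(q[:,2]<hi)]; return len(q),q.min(0).round(4),q.max(0).round(4),q.mean(0).round(4)
print('spr top',st(ct,410,204,10,.05,.08)); print('rod',st(ct,307,193,10,.12,.2)); print('seat',st(ct,307,197,14,.065,.085))
print('spr side',st(cs,361,318,25,.05,.08)); print('rod side',st(cs,327,185,15,.125,.2)); print('slim',st(ct,383,203,8,.06,.1))
print('tray floor',st(ct,395,200,10,-.01,.02))
```

```text
spr top (52, array([ 0.5039, -0.383 ,  0.0507]), array([ 0.5347, -0.3508,  0.0669]), array([ 0.5199, -0.3666,  0.0599]))
rod (25, array([ 0.5306, -0.0588,  0.1261]), array([ 0.5487, -0.0414,  0.1434]), array([ 0.5396, -0.0504,  0.1375]))
seat (154, array([ 0.5164, -0.0752,  0.0654]), array([ 0.5624, -0.03  ,  0.0827]), array([ 0.5377, -0.0525,  0.0746]))
spr side (165, array([ 0.5018, -0.3873,  0.05  ]), array([ 0.5347, -0.3531,  0.0637]), array([ 0.519 , -0.3706,  0.058 ]))
rod side (75, array([ 0.5288, -0.0659,  0.1252]), array([ 0.5484, -0.0439,  0.1402]), array([ 0.5379, -0.056 ,  0.1338]))
slim (25, array([ 0.5091, -0.2946,  0.062 ]), array([ 0.5292, -0.273 ,  0.0812]), array([ 0.5186, -0.284 ,  0.075 ]))
tray floor (374, array([ 0.5068, -0.3623, -0.0024]), array([ 0.5691, -0.2988,  0.0181]), array([ 0.5385, -0.3307,  0.0045]))
```

View pics/crop0.png

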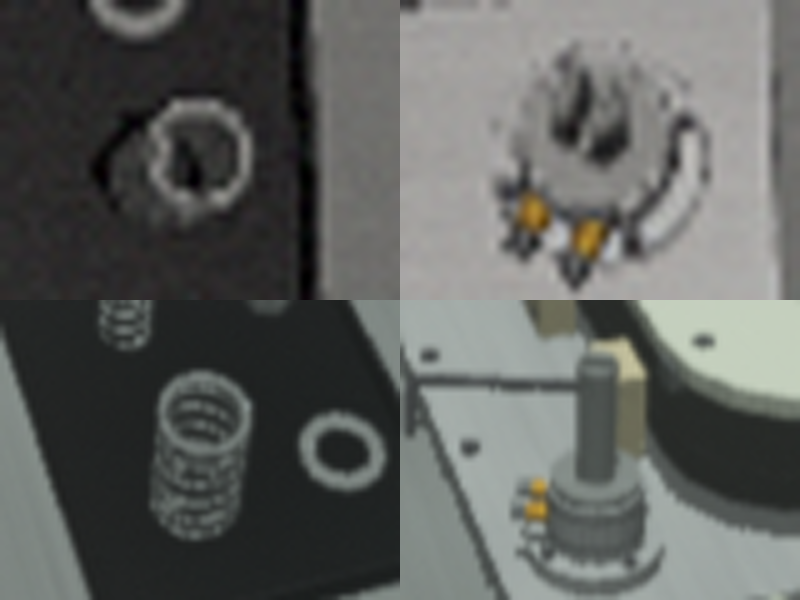

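The crops show the bare steel spring (ring at top crop (200,150), i.e. px (411,203)) and the slotted rod (slot dark marks around crop (590,100), i.e. px (306,192)). Angles need a denoised look, with more contrast.

Run:
```python
from h import *
ds=[get('top') for _ in range(8)]; d=ds[0]
im=np.mean([x['pixels'].astype(float) for x in ds],0).mean(2); z=np.median([x['z_map'] for x in ds],0)
d['z_map']=z; cl=cloud(d); np.savez('avg.npz',im=im,cl=cl)
print('noise',np.std([x['pixels'][203,411] for x in ds],0))
u,v=map(int,np.round(pix(d,[.5396,-.0504,.141])));print(u,v, pix(d,[.5396,-.0504,.075]))
print((cl[v-5:v+8,u-6:u+7,2]*1000).round().astype(int)); print(im[v-5:v+8,u-6:u+7].round().astype(int))
a,b=map(int,np.round(pix(d,[.5199,-.3666,.006]))); print('bottom',a,b,'top',pix(d,[.5199,-.3666,.062]))
print((cl[b-9:b+7,a-6:a+14,2]*1000).round().astype(int)); print(im[b-9:b+7,a-6:a+14].round().astype(int))
def crop(u,v,lo,hi): 
    c=np.clip((im[v-12:v+12,u-12:u+12]-lo)/(hi-lo)*255,0,255).astype(np.uint8); return cv2.resize(c,(400,400),interpolation=cv2.INTER_CUBIC)
cv2.imwrite('pics/crop1.png',np.hstack([crop(a+3,b-1,15,130),crop(u,v,40,190)]))
```

```text
noise [0.99215674 2.2220486  1.71391365]
305 192 (np.float64(305.7313925240985), np.float64(195.14849634041576))
[[ 24  24  25  38  40  36  37  37  38  38  38  37  25]
 [ 24  26  38  40  69  76  73  74  73  75  71  38  35]
 [ 37  37  37  75 139 140 138  75  76  75  76  75  37]
 [ 38  36  75  75 141 139 127  75  74 141  75  75  76]
 [ 40  76  75 140 142 140 113  73  76 143  75  74  76]
 [ 70  75  76 140 140 128 101  75 141 142  76  75  76]
 [ 74  74  75  75 140 114  85  76 141 140 117  74  76]
 [ 74  76  75  75 130 102  76 141 140 134 106  75  76]
 [ 74  74  75  75 116  89  74 136 131 118  94  77  75]
 [ 75  74  76  76  85  76  76 118 114 100  78  77  75]
 [ 70  77  76  76  75  75  75  99  93  82  74  75  74]
 [ 71  75  75  75  76  74  76  78  74  75  77  74  75]
 [ 65  77  75  75  76  77  72  76  75  74  75  75  75]]
[[162 163 165 148 111 122 152 154 154 156 147 160 158]
 [165 148 164 124  84 119 128 147 146 143 150 131 157]
 [160 150 144 143 106 104  75 135 135 124 134 116 136]
 [157 133 121 133 111 105  45 117 131  97 130 127 135]
 [147 134 127 106 121  85  36  92 125  92 107 133 1
[... 2197 characters left out ...]
  55  37
   38  39]
 [ 11   6  48  55  56  53 123 106  45  39  10  51  54  53  48 132  47  36
   40  39]
 [  9  10  50  50  50  44 131  90  40  39  10  38  58  48  63 118  45  36
   37  40]
 [ 35   8  58  55  55  50  79 121  59  38   6  45  50  51 120  79  40  37
   39  39]
 [ 43  35  38  49  55  51  50  92 110 125  66  62 123 134  95  45  38  40
   39  39]
 [ 43  43  11  56  60  53  57  61  84 105  91  79  95  99  45  38  37  40
   40  41]
 [ 42  41  34  48  47  51  72  57  58  83  70  58  41  36  38  38  40  38
   38  39]
 [ 41  43  43  40  39  42  58  46  46  60  43  37  39  40  39  39  37  41
   40  40]
 [ 42  41  44  41  40  38  41  43  38  38  41  40  41  39  42  42  40  41
   39  40]]
```

View pics/crop1.png

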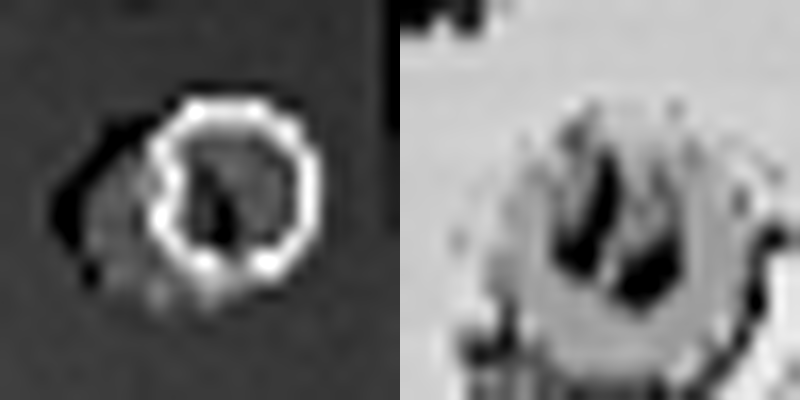

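Depth map shows the slot running upper right to lower left in the top picture (px (307,189) to (304,196)). In the spring's bore, the strip at floor-plus-4 mm at px (407,202–205) suggests the tang is nearly vertical in the image. I'll compute the angles and set out.

```bash
python3 - <<'E'
from h import *
cl=np.load('avg.npz')['cl']; cs=np.load('side0.npz')['cl']
q=cl[186:202,298:314].reshape(-1,3); q=q[(q[:,2]>.135)][:, :2]
best=[]
for a in range(-80,100,2):
    n=np.array([-np.sin(np.radians(a)),np.cos(np.radians(a))]); s=np.sort(q@n); g=np.diff(s)[2:-2]; i=g.argmax()+2; best.append((g.max(),a,(s[i]+s[i+1])/2))
best.sort(reverse=True); print(best[:8]); print('rod',q.mean(0),(q.min(0)+q.max(0))/2, np.ptp(q,axis=0),cv2.minEnclosingCircle(q.astype(np.float32)))
for c,nm in((cl,'top'),(cs,'side')):
    for (x,y,r,lo,hi) in((.519,-.368,.025,.057,.07),(.539,-.052,.03,.07,.08),(.539,-.052,.016,.136,.15)):
        p=c.reshape(-1,3); p=p[(np.hypot(p[:,0]-x,p[:,1]-y)<r)&(p[:,2]>lo)&(p[:,2]<hi)]; print(nm,lo,len(p),cv2.minEnclosingCircle(p[:,:2].astype(np.float32)))
E
python3 -m creep '[[0,0,0,0.85,0.65],[0,0,0,0.85,0.65],[0,0,0,0.85,0.65],[0,0,0,0.85,0.65]]' 20
python3 -m creep '[[0.93,-0.6,0,0,0.65],[0.93,-0.6,0,0,0.65],[0.93,-0.6,0,0,0.65],[0.93,-0.6,0,0,0.65],[0.93,-0.6,0,0,0.65],[0.93,-0.6,0,0,0.65],[0.93,-0.6,0,0,0.65],[0.93,-0.6,0,0,0.65],[0.93,-0.6,0,0,0.65],[0.93,-0.6,0,0,0.65],[0,0,0,0,0.65],[0,0,0,0,0.65]]'
```

```text
[(np.float64(0.009043748212063135), -26, np.float64(0.19041306111362083)), (np.float64(0.008879714451301535), -24, np.float64(0.17266581418881846)), (np.float64(0.008571230781180189), -28, np.float64(0.2080370936546756)), (np.float64(0.008464061802455486), -22, np.float64(0.15461571244641126)), (np.float64(0.008069171447930623), -30, np.float64(0.22539811545379138)), (np.float64(0.008014371528312969), -20, np.float64(0.13636537254022332)), (np.float64(0.0075572810722323025), -32, np.float64(0.24248452436914483)), (np.float64(0.007554916976982504), -18, np.float64(0.1179488924330705))]
rod [ 0.5399526  -0.05027423] [ 0.53918678 -0.05015054] [0.01716559 0.01722755] ((0.5398247241973877, -0.05020876228809357), 0.00972247589379549)
top 0.057 44 ((0.5201618075370789, -0.36770927906036377), 0.016699103638529778)
top 0.07 138 ((0.5408023595809937, -0.05109461396932602), 0.02328992448747158)
top 0.136 20 ((0.5398247241973877, -0.05020876228809357), 0.00972247589379549)
side 0.057 114 ((0.5176514387130737, -0.3702423870563507), 0.017202157527208328)
side 0.07 136 ((0.537919282913208, -0.05420619994401932), 0.022693345323204994)
side 0.136 28 ((0.5392137765884399, -0.05489586293697357), 0.011220361106097698)
clock: 1.0
position: [0.1472, -0.6074, 0.2268]
ee_rot: [3.142, -0.003, 0.0]
force: [-0.2, 0.4, -0.2]
width: 0.66
gripper_force: 0.0
clock: 2.5
position: [0.5187, -0.3676, 0.2266]
ee_rot: [3.141, 0.0, -0.001]
force: [0.2, -0.9, -0.1]
width: 0.649
gripper_force: 0.0
```

```bash
python3 -m creep '[[0,0.03,0.9,0,0.65],[0,0,0.9,0,0.65],[0,0,0.9,0,0.65],[0,0,0.9,0,0.65],[0,0,0.7,0,0.65],[0,0,0.55,0,0.65],[0,0,0,0,0.65],[0,0,0,0,0.2],[0,0,0,0,0.2],[0,0,0,0,0.2],[0,0,0,0,0.2],[0,0,0,0,0.2]]' 25
python3 -m creep '[[0,0,0,0,0.2],[0,0,0,0,0.2],[0,0,-0.4,0,0.2],[0,0,-0.6,0,0.2]]'
```

```text
clock: 4.0
position: [0.5196, -0.3689, 0.0336]
ee_rot: [3.141, 0.001, 0.002]
force: [-1.3, -0.1, 7.1]
width: 0.369
gripper_force: 25.0
clock: 4.5
position: [0.5186, -0.3681, 0.0732]
ee_rot: [-3.141, -0.001, 0.002]
force: [-0.4, -0.5, -0.6]
width: 0.368
gripper_force: 25.0
```

Run:
```python
from h import *
d=get('side'); f=d['R']@[0,0,-1]; print('axis',f)
for L in(.3,.35,.4):
    b=d['p']+L*(d['R']@np.array([0,.0,-1.])); tcp=b+[0,0,.03]; s=readout.observe(); print(L,'bottom',b,'tcp',tcp,'r',np.hypot(*tcp[:2]),'rows xyz units',(tcp-s['position'])/.04*[1,-1,-1], tcp)
```

```text
axis [ 0.2184182   0.75400916 -0.61948662]
0.3 bottom [ 0.40650631 -0.51850987  0.44501538] tcp [ 0.40650631 -0.51850987  0.47501538] r 0.6588625559237896 rows xyz units [-2.85026464  3.73155576 -9.94997082] [ 0.40650631 -0.51850987  0.47501538]
0.35 bottom [ 0.41742722 -0.48080941  0.41404105] tcp [ 0.41742722 -0.48080941  0.44404105] r 0.6367284953634962 rows xyz units [-2.5772419   2.78904431 -9.17561254] [ 0.41742722 -0.48080941  0.44404105]
0.4 bottom [ 0.42834813 -0.44310895  0.38306672] tcp [ 0.42834813 -0.44310895  0.41306672] r 0.6163016044462039 rows xyz units [-2.30421915  1.84653285 -8.40125426] [ 0.42834813 -0.44310895  0.41306672]
```

```bash
python3 -m creep '[[-0.26,0.28,-0.92,0,0.2],[-0.26,0.28,-0.92,0,0.2],[-0.26,0.28,-0.92,0,0.2],[-0.26,0.28,-0.92,0,0.2],[-0.26,0.28,-0.92,0,0.2],[-0.26,0.28,-0.92,0,0.2],[-0.26,0.28,-0.92,0,0.2],[-0.26,0.28,-0.92,0,0.2],[-0.26,0.28,-0.92,0,0.2],[-0.26,0.28,-0.92,0,0.2],[0,0,0,0,0.2]]'
python3 -m creep '[[0,0,0,-1,0.2],[0,0,0,-1,0.2],[0,0,0,-1,0.2],[0,0,0,-1,0.2],[0,0,0,-1,0.2],[0,0,0,-1,0.2],[0,0,0,-1,0.2],[0,0,0,-1,0.2],[0,0,0,-1,0.2],[0,0,0,-1,0.2],[0,0,0,0,0.2]]'
python3 - <<'E'
from h import *
d=get('side'); s=readout.observe(); b=s['position']-[0,0,.0296]; u,v=map(int,pix(d,b)); print(u,v,s['position'],s['ee_rot'])
im=d['pixels']; c=im[v-60:v+40,u-65:u+65]
cv2.imwrite('pics/held.png',cv2.resize(c,None,fx=6,fy=6,interpolation=cv2.INTER_CUBIC)); np.savez('held.npz',im=im,z=d['z_map'],u=u,v=v,b=b)
E
```

```text
clock: 5.92
position: [0.4145, -0.4821, 0.4444]
ee_rot: [3.137, -0.003, 0.006]
force: [0.5, 0.4, -0.6]
width: 0.369
gripper_force: 25.0
clock: 7.3
position: [0.4153, -0.4798, 0.44]
ee_rot: [-2.95, -1.075, 0.0]
force: [-0.4, 0.0, -0.7]
width: 0.372
gripper_force: 25.0
324 205 [ 0.41522622 -0.47994172  0.44008853] [-2.95139511e+00 -1.07328290e+00  4.42434040e-04]
```

View pics/held.png

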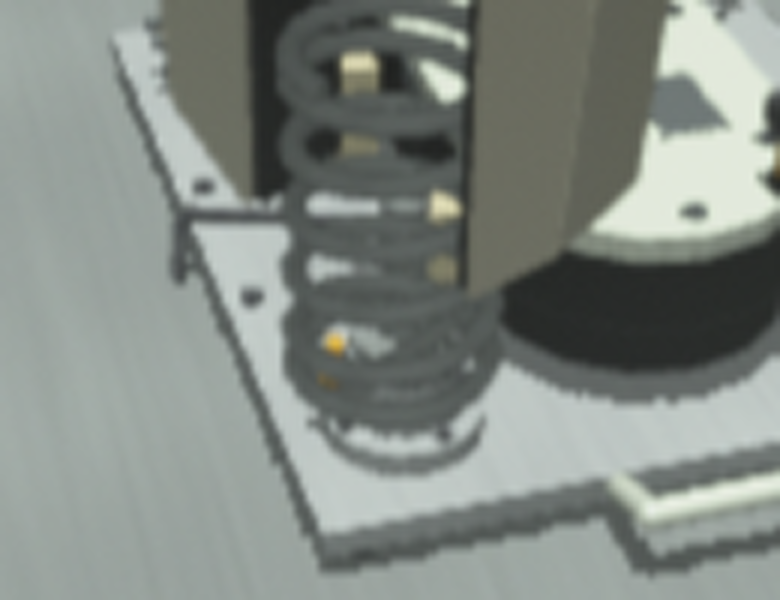

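The picture shows the held coil between the fingers (bottom near picture (395,395)), with the clamp behind it. I'll use depth to pick out wire inside the bore at the lower end.

Run:
```python
from h import *
d=get('side'); ds=[d]+[get('side') for _ in range(5)]; d['z_map']=np.median([x['z_map'] for x in ds],0); cl=cloud(d).reshape(-1,3); s=readout.observe(); b=s['position']-[0,0,.0296]
im=np.mean([x['pixels'] for x in ds],0); cv2.imwrite('avgheld.png',im)
p=cl-b; p=p[(np.hypot(p[:,0],p[:,1])<.03)&(p[:,2]<.028)&(p[:,2]>-.012)]
print(len(p),p.min(0),p.max(0)); c,r=cv2.minEnclosingCircle(p[:,:2].astype(np.float32)); print('circle',c,r)
c=np.array(c); q=p.copy(); q[:,:2]-=c
i=np.hypot(q[:,0],q[:,1])<.0115; t=q[i]; print(np.c_[t*1000].round(1))
np.save('q.npy',q)
```

```text
801 [-0.01744597 -0.01800563 -0.0007121 ] [0.01556178 0.01543296 0.02788564]
circle (-0.00022586151317227632, -0.0013151990715414286) 0.01726996898651123
[[  7.9  -5.6  23.8]
 [ -2.8   1.7  12.7]
 [ -1.1   0.9  13. ]
 [  7.4   6.8   2.4]
 [  8.    5.6   3.2]
 [  9.2   6.4   2.3]
 [  6.    5.3   2.6]
 [  6.9   5.    2.6]
 [  7.8   4.8   2.6]
 [  8.9   5.4   2. ]
 [  9.8   5.1   2. ]
 [  3.8   4.5   2.4]
 [  4.6   4.    2.6]
 [  5.4   3.4   2.9]
 [  6.4   3.5   2.7]
 [  7.5   3.7   2.3]
 [  8.7   4.7   1.3]
 [  9.8   5.    0.8]
 [  2.4   2.8   2.8]
 [  3.3   2.9   2.6]
 [  4.2   2.5   2.7]
 [  5.2   2.5   2.5]
 [  6.3   3.    1.9]
 [  7.3   3.2   1.5]
 [  8.5   3.8   0.9]
 [  0.3   2.1   2.6]
 [  1.1   1.5   2.8]
 [  2.1   1.7   2.5]
 [  3.1   1.9   2.2]
 [  4.    1.7   2.1]
 [  5.    1.7   1.9]
 [  6.1   2.2   1.4]
 [  7.5   3.7  -0.1]
 [ -1.    0.9   2.6]
 [ -0.4  -0.2   3.3]
 [  0.9   0.8   2.2]
 [  1.9   0.9   2. ]
 [  2.7   0.5   2.1]
 [  3.7   0.8   1.7]
 [ -2.4  -0.7   2.9]
 [-10.   -4.5   2.7]
 [ -9.5  -6.4   2.9]
 [ -8.6  -6.3   2.6]
 [ -7.4  -5.4   1.7]
 [ -6.5  -5.6   1.7]
 [ -5.5  -5.3   1.2]
 [ -8.7  -6.6   1.7]
 [ -7.7  -6.6   1.6]
 [ -6.5  -5.4   0.3]][ WARN:0@3.191] global loadsave.cpp:1063 imwrite_ Unsupported depth image for selected encoder is fallbacked to CV_8U.
```

Tang is clear: it passes through the coil centre at about +33° world with the tool at +40°, so tang = tool x − 7°. Slot is at −25°, so the tool should go to −18°: turn +58° = 14.5 units, then move over the rod.

```bash
python3 -m creep '[[0,0,0,1,0.2],[0,0,0,1,0.2],[0,0,0,1,0.2],[0,0,0,1,0.2],[0,0,0,1,0.2],[0,0,0,1,0.2],[0,0,0,1,0.2],[0,0,0,1,0.2],[0,0,0,1,0.2],[0,0,0,1,0.2],[0,0,0,1,0.2],[0,0,0,1,0.2]]' >/dev/null
python3 -m creep '[[0,0,0,1,0.2],[0,0,0,1,0.2],[0,0,0,0.5,0.2],[0,0,0,0,0.2]]'
cat > go.py <<'E'
from h import *
import sys
s=readout.observe(); Rm=R.from_rotvec(s['ee_rot']).as_matrix(); t=np.array(list(map(float,sys.argv[1:4])))
print('yaw',np.degrees(np.arctan2(Rm[1,0],Rm[0,0])),'tilt',np.degrees(np.arccos(-Rm[2,2])),'pos',s['position'],'units',(Rm.T@(t-s['position'])/.04).round(3),'t',s['clock'])
E
python3 go.py .5396 -.0521 .185
python3 - <<'E'
import numpy as np
q=np.load('q.npy'); t=q[(np.hypot(q[:,0],q[:,1])<.0115)&(q[:,2]<.004)][:,:2]
m=t.mean(0);w=np.linalg.svd(t-m)[2][0];print(np.degrees(np.arctan2(w[1],w[0])),m)
E
```

```text
clock: 9.65
position: [0.4152, -0.4805, 0.4407]
ee_rot: [3.103, -0.49, 0.0]
force: [0.5, 0.8, -1.4]
width: 0.367
gripper_force: 25.0
yaw -17.94961843357836 tilt 0.004488312826492772 pos [ 0.41520982 -0.48049579  0.44074224] units [ -0.342 -11.147   6.393] t 9.65
-146.71752627712598 [0.00242472 0.001336  ]
```

```bash
python3 -m creep '[[-0.03,-0.93,0.53,0,0.2],[-0.03,-0.93,0.53,0,0.2],[-0.03,-0.93,0.53,0,0.2],[-0.03,-0.93,0.53,0,0.2],[-0.03,-0.93,0.53,0,0.2],[-0.03,-0.93,0.53,0,0.2],[-0.03,-0.93,0.53,0,0.2],[-0.03,-0.93,0.53,0,0.2],[-0.03,-0.93,0.53,0,0.2],[-0.03,-0.93,0.53,0,0.2],[-0.03,-0.93,0.53,0,0.2],[-0.01,-0.92,0.53,0,0.2]]'
python3 -m creep '[[0,0,0,0,0.2],[0,0,0,0,0.2]]'
python3 - <<'E'
from h import *
ds=[get('side') for _ in range(6)]; d=ds[0]; d['z_map']=np.median([x['z_map'] for x in ds],0); c3=cloud(d); s=readout.observe(); pos=s['position']; cl=c3.reshape(-1,3)
print(pos)
def ce(lo,hi,r=.03):
    p=cl[(np.hypot(cl[:,0]-pos[0],cl[:,1]-pos[1]+.002)<r)&(cl[:,2]>lo)&(cl[:,2]<hi)]; 
    if len(p)>3: print(lo,hi,len(p),p.min(0).round(4),p.max(0).round(4),cv2.minEnclosingCircle(p[:,:2].astype(np.float32)))
for lo in(.09,.1,.11,.12,.13): ce(lo,lo+.01,.02)
ce(.07,.08)
b=pos[2]-.0296
for k in(0,.01,.02): ce(b+k,b+k+.01)
u,v=map(int,pix(d,[pos[0],pos[1],.145])); im=np.mean([x['pixels'] for x in ds],0).astype(np.uint8)
cv2.imwrite('pics/over.png',cv2.resize(im[v-40:v+35,u-50:u+50],None,fx=8,fy=8,interpolation=cv2.INTER_CUBIC)); print(u,v)
# left/right silhouette by bearing: rod vs spring
E
```

```text
clock: 11.15
position: [0.5403, -0.051, 0.1859]
ee_rot: [-3.103, 0.489, -0.001]
force: [0.1, 0.6, -0.6]
width: 0.368
gripper_force: 25.0
clock: 11.4
position: [0.5399, -0.0528, 0.1865]
ee_rot: [3.103, -0.49, 0.0]
force: [-0.4, -0.7, -0.1]
width: 0.372
gripper_force: 25.0
[ 0.53997787 -0.05298966  0.18676598]
0.09 0.09999999999999999 29 [ 0.5286 -0.0633  0.0905] [ 0.5445 -0.0542  0.1   ] ((0.5367209911346436, -0.057800453156232834), 0.008523914963006973)
0.1 0.11 27 [ 0.5289 -0.0631  0.1003] [ 0.5444 -0.0545  0.11  ] ((0.5365713834762573, -0.0578351765871048), 0.00842581782490015)
0.11 0.12 28 [ 0.5287 -0.0633  0.1104] [ 0.5487 -0.0527  0.1196] ((0.5386931896209717, -0.05386894941329956), 0.010162769816815853)
0.12 0.13 32 [ 0.5289 -0.0636  0.1201] [ 0.5486 -0.0521  0.1296] ((0.538843035697937, -0.05409886687994003), 0.010084469802677631)
0.13 0.14 57 [ 0.5285 -0.064   0.1305] [ 0.5483 -0.0449  0.1398] ((0.5382463335990906, -0.053977493196725845), 0.010316161438822746)
0.07 0.08 142 [ 0.5168 -0.0754  0.0701] [ 0.56  -0.033  0.08 ] ((0.5386068820953369, -0.05384424328804016), 0.02228817529976368)
0.15716597850813363 0.16716597850813364 55 [ 0.522  -0.0708  0.1577] [ 0.5539 -0.0397  0.1671] ((0.5377619862556458, -0.05493834614753723), 0.01666613481938839)
0.16716597850813364 0.17716597850813365 33 [ 0.5221 -0.072   0.168 ] [ 0.5532 -0.0454  0.1767] ((0.5373073220252991, -0.056540727615356445), 0.01599077694118023)
0.17716597850813362 0.18716597850813363 32 [ 0.5224 -0.0769  0.1783] [ 0.5551 -0.0441  0.1863] ((0.5369217991828918, -0.05946803465485573), 0.01843375712633133)
326 174
```

View pics/over.png

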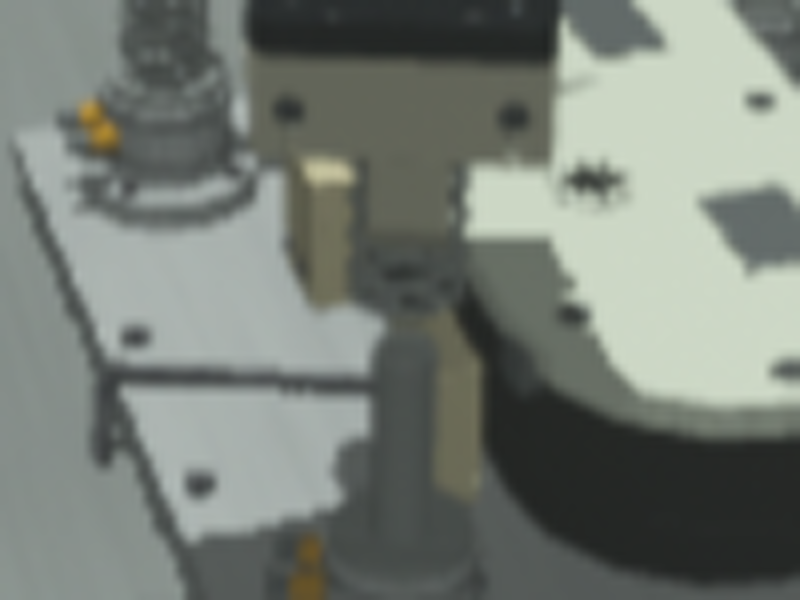

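The spring (picture (405,270)) sits directly over the rod end (405,335). In the side frame, spring centre and rod differ by about 1 mm. Descending gently while watching the force.

```bash
python3 -m creep '[[0.01,-0.01,0.15,0,0.2],[0,0,0.15,0,0.2],[0,0,0.1,0,0.2],[0,0,0.05,0,0.2],[0,0,0.05,0,0.2],[0,0,0.05,0,0.2],[0,0,0,0,0.2]]' 20; python3 go.py .5402 -.0525 .104
```

```text
clock: 12.58
position: [0.5404, -0.0518, 0.1642]
ee_rot: [3.103, -0.491, -0.0]
force: [-0.5, -0.6, -1.1]
width: 0.369
gripper_force: 20.0
yaw -17.97655909095658 tilt 0.007956860249221686 pos [ 0.5403518  -0.0518297   0.16421536] units [0.002 0.017 1.505] t 12.575
```

```bash
python3 -m creep '[[0,0,0.06,0,0.2],[0,0,0.06,0,0.2],[0,0,0.06,0,0.2],[0,0,0.06,0,0.2],[0,0,0,0,0.2]]'; python3 -m creep '[[0,0,0.07,0,0.2],[0,0,0.07,0,0.2],[0,0,0.07,0,0.2],[0,0,0.07,0,0.2],[0,0,0,0,0.2]]'
```

```text
clock: 13.2
position: [0.5403, -0.0519, 0.1545]
ee_rot: [3.103, -0.491, -0.001]
force: [-0.2, -0.5, -0.8]
width: 0.37
gripper_force: 20.0
clock: 13.82
position: [0.5402, -0.0518, 0.1432]
ee_rot: [3.103, -0.491, -0.001]
force: [0.6, -0.3, -0.8]
width: 0.373
gripper_force: 20.0
```

```bash
python3 -m creep '[[0,0,0.1,0,0.2],[0,0,0.1,0,0.2],[0,0,0.1,0,0.2],[0,0,0.1,0,0.2],[0,0,0,0,0.2]]'; python3 -m creep '[[0,0,0.1,0,0.2],[0,0,0.1,0,0.2],[0,0,0.1,0,0.2],[0,0,0.05,0,0.2],[0,0,0.05,0,0.2],[0,0,0,0,0.2]]'
```

```text
clock: 14.45
position: [0.5401, -0.0518, 0.1271]
ee_rot: [3.103, -0.491, -0.001]
force: [0.0, -0.3, -1.1]
width: 0.371
gripper_force: 20.0
clock: 15.2
position: [0.5403, -0.0519, 0.1114]
ee_rot: [3.103, -0.491, -0.0]
force: [-0.0, 0.3, 0.2]
width: 0.37
gripper_force: 20.0
```

Lower end is about 7 mm above the seat by reckoning; go down in small steps until the force shows contact.

```bash
python3 -m creep '[[0,0,0.04,0,0.2],[0,0,0.04,0,0.2],[0,0,0.04,0,0.2],[0,0,0,0,0.2]]'; python3 -m creep '[[0,0,0.03,0,0.2],[0,0,0.03,0,0.2],[0,0,0,0,0.2]]'
```

```text
clock: 15.7
position: [0.5403, -0.0519, 0.1066]
ee_rot: [3.103, -0.491, -0.0]
force: [-0.0, 0.1, -1.2]
width: 0.374
gripper_force: 20.0
clock: 16.08
position: [0.5405, -0.0519, 0.1046]
ee_rot: [3.103, -0.491, 0.0]
force: [-1.5, -0.4, 3.3]
width: 0.367
gripper_force: 20.0
```

```bash
python3 -m creep '[[0,0,0.02,0,0.2],[0,0,0,0,0.2]]'
python3 - <<'E'
from h import *
ds=[get('side') for _ in range(5)]; d=ds[0]; d['z_map']=np.median([x['z_map'] for x in ds],0); cl=cloud(d).reshape(-1,3); pos=readout.observe()['position']
im=np.mean([x['pixels'] for x in ds],0).astype(np.uint8); u,v=map(int,pix(d,[.54,-.053,.1]))
cv2.imwrite('pics/home.png',cv2.resize(im[v-35:v+30,u-45:u+45],None,fx=8,fy=8,interpolation=cv2.INTER_CUBIC)); print(u,v)
E
```

```text
clock: 16.32
position: [0.5406, -0.0519, 0.1045]
ee_rot: [3.103, -0.491, 0.001]
force: [-4.8, 0.5, 11.7]
width: 0.37
gripper_force: 20.0
326 190
```

View pics/home.png

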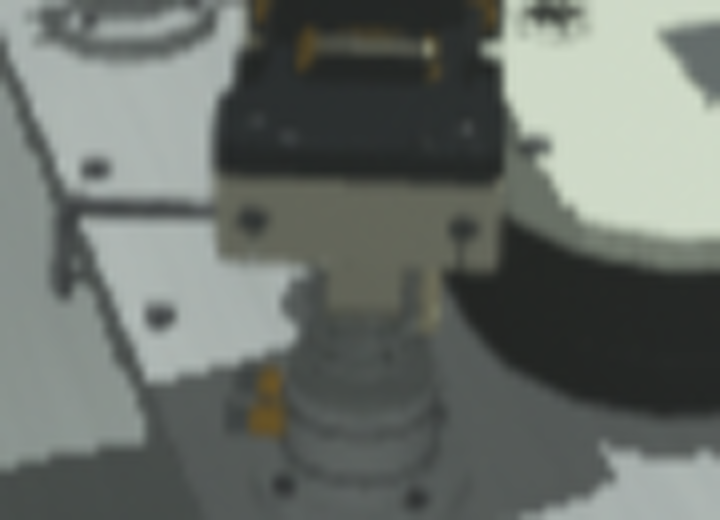

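The spring's lower end (picture (365,385)) meets the seat disc. It's home, and height and contact force agree. Releasing and backing straight up.

```bash
python3 -m creep '[[0,0,-0.02,0,0.37],[0,0,0,0,0.45],[0,0,0,0,0.6],[0,0,0,0,0.6],[0,0,0,0,0.6],[0,0,-0.2,0,0.6],[0,0,-0.4,0,0.6],[0,0,-0.6,0,0.6],[0,0,-0.8,0,0.6],[0,0,-0.8,0,0.6],[0,0,-0.8,0,0.6],[0,0,0,0,0.6]]'
python3 -m creep '[[-0.9,0,-0.4,0,0.6],[-0.9,0,-0.4,0,0.6],[-0.9,0,-0.4,0,0.6],[-0.9,0,0,0,0.6],[0,0,0,0,0.6]]'
python3 - <<'E'
from h import *
ims=[]
for n in('side','top'):
    ds=[get(n) for _ in range(4)]; d=ds[0]; d['z_map']=np.median([x['z_map'] for x in ds],0); cl=cloud(d).reshape(-1,3)
    for r,lo,hi in((.03,.1255,.1375),(.03,.138,.15)):
        p=cl[(np.hypot(cl[:,0]-.54,cl[:,1]+.053)<r)&(cl[:,2]>lo)&(cl[:,2]<hi)]; print(n,lo,len(p),p[:,2].max() if len(p) else '',cv2.minEnclosingCircle(p[:,:2].astype(np.float32)) if len(p)>3 else '')
    im=np.mean([x['pixels'] for x in ds],0).astype(np.uint8); u,v=map(int,pix(d,[.54,-.053,.1])); ims.append(cv2.resize(im[v-30:v+30,u-25:u+25],(400,480),interpolation=cv2.INTER_CUBIC))
cv2.imwrite('pics/final.png',np.hstack(ims))
E
```

```text
clock: 18.08
position: [0.5421, -0.0518, 0.2521]
ee_rot: [-3.102, 0.491, -0.01]
force: [-0.1, -0.1, -1.5]
width: 0.601
gripper_force: 0.0
clock: 18.7
position: [0.4014, -0.0068, 0.2967]
ee_rot: [3.103, -0.489, 0.001]
force: [0.2, 0.2, 0.0]
width: 0.597
gripper_force: 0.0
side 0.1255 88 0.13740608104345475 ((0.5386785864830017, -0.05329116806387901), 0.016713695600628853)
side 0.138 14 0.1401167328348546 ((0.5392357110977173, -0.053685370832681656), 0.008609105832874775)
top 0.1255 52 0.13719550889676402 ((0.5408309102058411, -0.05074729770421982), 0.016792386770248413)
top 0.138 17 0.14315026823487087 ((0.5406133532524109, -0.05071685090661049), 0.00946059450507164)
```

View pics/final.png

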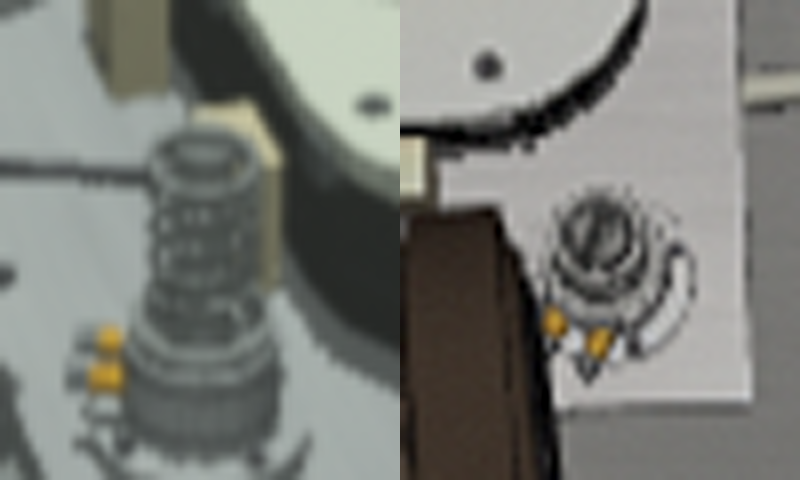

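The spring stands upright on the seat with the rod end showing inside its top ring (side view (205,160), top view (600,235)). The ring and rod are concentric within 1 mm and the arm is clear, so I'm handing in.

```bash
python3 -c "from cell import sign_off; print(sign_off())"
```

```text
the job is handed in; nothing more can be done
None
```

The return spring is threaded on the bare clamp's rod with its tang in the slot, standing home on the seat and released, and the job was handed in at about 19 s; the hand-in returned no verdict.

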